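# Clear the spray can, pull the failed battery pack and reject it

## Robot

A 6-joint arm with a two-finger parallel gripper is mounted at the origin on the work surface. World frame = base frame: x ahead of the robot, y to its left, z up, the work surface at z = 0. Lengths are in m, angles in rad, forces in N, time in s.
With the tool pointing down it reaches from about 0.3 to 0.775 m from the base axis. Payload 14.6 kg.
Tool frame: the origin (TCP) lies on the centre line of the jaws, within the pads' length; the fingertips stand 25 mm ahead of it and the grasp point (between the pads) lies 6 mm ahead of it (ctrl.tip_reach is the distance from the TCP to the fingertips, in m); z points along the fingers, y is the line along which they close (so a half turn about z gives the same grasp; the last joint's range is limited). The gripper opens to 94 mm and grips with 3 to 60 N. Pads are 16 mm wide; open, the fingers measure 119 mm over their backs; the gripper's body (75 mm by 177 mm) begins 78 mm behind the grasp point.
Start: joints at [-1.331, 0.3, 1.521, -0, 1.321, -0.067], TCP at [0.166, -0.524, 0.23] pointing down, gripper open.
Joint ranges: [-3.03, 3.03], [-0.79, 2.21], [0.23, 2.52], [-1.04, 4.18], [0, 3.07], [-2.55, 2.55]. Speed limits (rad/s): [2.22, 2.22, 2.57, 3.14, 3.14, 3.14].

## Interface

Orientations are given as [roll, pitch, yaw] about the fixed x, y, z axes, in that order (R = Rz(yaw) Ry(pitch) Rx(roll)).
In Python, from station import ctrl gives the robot as it stands. The module is installed in compiled form; this text tells all that it offers.
- The arm moves only by the tool apply_moves, never from a script. Its argument "deltas" is a list of rows, each a list of 7 numbers: the closure in counts, from 0 (fully open) to 255 (shut), then the shift along the world's x, y, z in cm, then the turn, a rotation vector about the world's x, y, z in rad. In form: [[jaw, tx, ty, tz, ax, ay, az], ...]. A call has 1 to 10 rows; each row shifts and turns the commanded pose from where the row before left it; what a row does not reach is not made up. A row lasts 1/10 s, in which the tool goes at most 50 mm and 8.59 degrees, less where a joint would pass 70% of its speed; a pose out of reach is approached as far as the arm can. A call with a gripper value outside its range is refused whole. The fingers move at their own pace and stop on an object; "grip_force" is the grip in N (left out, the last holds). Time passes only in rows, so rows that do not move let the fingers close. It gives the time, the measured TCP pose, the force, the opening and the grip force at its end, in the units of the state.
- ctrl.get_obs(): the state, without advancing time (a new reading comes with each control period).
- ctrl.camera(name): name is "side" or "top" or "wrist"; returns a dict with "img" (480x640x3 uint8, red, green, blue), "K" (3x3 intrinsics, pixels), "pose" (4x4, takes a point from camera to world coordinates); the wrist camera has in their place "hand_eye" (4x4, takes a point from camera to tool coordinates, whose origin is the TCP and whose axes are the flange's). Camera axes: x right, y up, looking along -z (the intrinsics and any distortion apply to the point x, -y, -z); pixel columns grow to the right and rows downward; lengths in m; the calibration is good to about 2 mm. A picture is of the moment at which its call begins: read the wrist's pose just before it. There is no depth.
- ctrl.hand_in(): hands the job in; it is judged then, once.
The state is a dict: "time_s": time; "qpos": joint angles; "joint_vel": joint speeds; "tau": joint torques, N m; "ee_pos": TCP position; "eef_rot": TCP orientation; "force": force on the tool from outside, world axes, zero at the start; "moment": the same for the moment, N m; "grip_width": finger opening in m; "grip_force": force on a finger pad.
Only numpy, scipy, OpenCV 4.12 (cv2) and the standard library are available. Lean on these libraries where they do the work, as an engineer would, in place of code of your own. Each camera call takes 0.05 s, during which the arm holds its last target. There are 200 camera calls.

## Task

The battery pack in the angled test dock has failed its test, and a spray can stands in the way in front of it. First slide the can along the bench, upright and never lifted, until it stands against the low aluminium stop rail; then draw the pack out of the dock and put it in the open grey reject crate, lowering its bottom end well below the crate's rim before you let go. Do not knock the instrument, the jar or the screwdriver.

Things in the scene. Friction and masses are not known exactly. Their poses are not given: they have to be found in the camera images.
- can: Upright aluminium spray can, white band, grey 36 mm cap: 52 mm diameter (plain up to 150 mm), 190 mm tall, 0.2 to 0.45 kg. Origin: centre of its underside, z up. Loose on the bench, 175 to 205 mm from the dock's origin on its robot side, in the way of the gripper. Pushed higher than 30 to 50 mm it may tip; pushed at its foot it slides, needing a few N; only a tool leaning away from it fits there.
- rail: Low stop rail: plain aluminium bar fixed to the bench, 200 mm long (its x), 20 mm thick (its y), 35 mm high. Origin: centre of its underside. On the robot's left or right, opposite the crate, pointing roughly away from the robot. The can goes against its long face nearer the middle of the bench, anywhere along it: the can's axis is then 36 mm from the bar's centre line.
- dock: Fixed angled dock on a purple plate 130 x 170 x 12 mm. Origin: centre of its underside; -x faces the robot (yaw up to 0.15 rad). Two 8 mm aluminium plates with end cheeks form a slot 40 mm thick x 124 mm wide (dock y) x 45 mm deep, leaning 25 degrees from vertical, its open mouth towards the robot. A 60 mm high grey block stands behind the slot.
- slot_floor (a point): Centre of the slot's floor, 35 mm above the bench (axes as the dock's).
- pack: Failed battery pack: black slab, paper labels on the broad faces, copper strip on the top end; 36 mm thick (its x), 120 mm wide (y), 100 mm tall (z, towards the copper strip), 0.3 to 0.6 kg. Origin: centre of its underside. It leans in the slot at 25 degrees, top towards the robot, upper 55 mm sticking out, about 2 mm play on a side. Draw it out along its own z.
- pack_centre (a point): Centre of the pack, 50 mm above its underside along its z.
- crate: Open grey plastic reject crate fixed on the bench, 220 mm (its x) x 200 mm (its y) outside, 80 mm high, walls and floor 6 mm thick, with a rim strip 6 mm wide outside the top. Origin at the centre of its underside. It is on the robot's left or right, opposite the rail.
- instrument: Bystander: opened instrument, purple tray with black inside, 150 x 200 x 102 mm, origin at the centre of its underside, beside the dock. Leave it.
- jar: Bystander: white plastic jar, 64 mm diameter, 80 mm tall, origin at the centre of its underside, beside the dock. Leave it.
- driver: Bystander: screwdriver lying on the bench left of the dock, 190 mm long, along its own x. Leave it.

How it is judged:
By the outcome, as a careful person would: the job done as asked, in the order asked, and still so for the second after the job is handed in, with the robot touching nothing.
It also fails if it takes over 70 s, if anything falls off the work surface, if the arm or the gripper's body presses on something with over 40 N, if the wrist force passes 120 N, or if a joint passes its speed limit or range.

## Working session

There is one attempt and no reset: what is moved stays moved. The work goes in short steps, Python scripts to look and compute and a tool call to move; the robot and the scene stay as the last step left them, time stands still between calls to the robot, and variables do not carry over. Pictures are saved under pics/ and viewed, at most 10 in all, crops included, and the job is handed in when it is done.

Besides the shell and the picture viewer there is one more tool, called as name(argument=value, ...) on one line, values as JSON. apply_moves: Moves the arm, as the interface text tells. Its arguments: {"type":"object","properties":{"deltas":{"type":"array"},"grip_force":{"type":"number"}},"required":["deltas"]}

```bash
mkdir -p pics
cat > h.py <<'E'
import numpy as np, cv2
from station import ctrl
from scipy.spatial.transform import Rotation as R
def cam(name):
    o=ctrl.get_obs(); c=ctrl.camera(name)
    if 'pose' in c: T=np.array(c['pose'])
    else:
        P=np.eye(4); P[:3,:3]=R.from_euler('xyz',o['eef_rot']).as_matrix(); P[:3,3]=o['ee_pos']
        T=P@np.array(c['hand_eye'])
    return c['img'],np.array(c['K']),T,c
def ray(K,T,u,v):
    d=np.linalg.inv(K)@np.array([u,v,1.]); d=T[:3,:3]@np.array([d[0],-d[1],-d[2]])
    return T[:3,3],d/np.linalg.norm(d)
def onz(K,T,u,v,z):
    o,d=ray(K,T,u,v); return o+d*(z-o[2])/d[2]
def proj(K,T,p):
    q=np.linalg.inv(T)@np.append(p,1); x=K@np.array([q[0],-q[1],-q[2]]); return x[:2]/x[2]
def save(n,img): cv2.imwrite('pics/%s.png'%n,img[:,:,::-1])
E
python3 - <<'E'
from h import *
for n in('top','side'):
    i,K,T,c=cam(n); save(n+'0',i); print(n,K.tolist(),np.round(T,3).tolist(),[k for k in c])
    np.savez(n+'0.npz',i=i,K=K,T=T)
print(ctrl.get_obs())
E
```

```text
top [[484.02422517514844, 0.0, 317.04378423385947], [0.0, 484.02422517514844, 240.73394091057875], [0.0, 0.0, 1.0]] [[0.008, 0.984, -0.18, 0.415], [-1.0, 0.007, -0.008, -0.019], [-0.006, 0.18, 0.984, 1.066], [0.0, 0.0, 0.0, 1.0]] ['img', 'K', 'pose']
side [[469.77943001464064, 0.0, 315.8120505594257], [0.0, 469.77943001464064, 244.73664541996934], [0.0, 0.0, 1.0]] [[-0.976, 0.123, -0.179, 0.47], [-0.217, -0.499, 0.839, 0.737], [0.014, 0.858, 0.514, 0.537], [0.0, 0.0, 0.0, 1.0]] ['img', 'K', 'pose']
{'time_s': 0.1, 'qpos': array([-1.33061209e+00,  3.00406060e-01,  1.52153983e+00,  6.68864428e-06,
        1.32069044e+00, -6.65562162e-02]), 'joint_vel': array([-1.19080076e-03, -2.43751571e-03, -1.48627753e-03,  3.79733454e-06,
        1.07505113e-03,  5.78763082e-04]), 'tau': array([ 2.62324866e-03, -5.32645583e+01, -3.53284228e+01,  7.10226805e-02,
        2.34808191e-02, -6.68615644e-05]), 'ee_pos': array([ 0.16604424, -0.5241104 ,  0.22993944]), 'eef_rot': array([-3.14055173e+00, -7.58758697e-05,  3.06738753e-01]), 'force': array([-0.31005278, -0.21949655, -0.98357481]), 'moment': array([ 0.00732798,  0.01483352, -0.01230322]), 'grip_force': 0.0, 'grip_width': 0.09402413243030022}
```

View pics/top0.png

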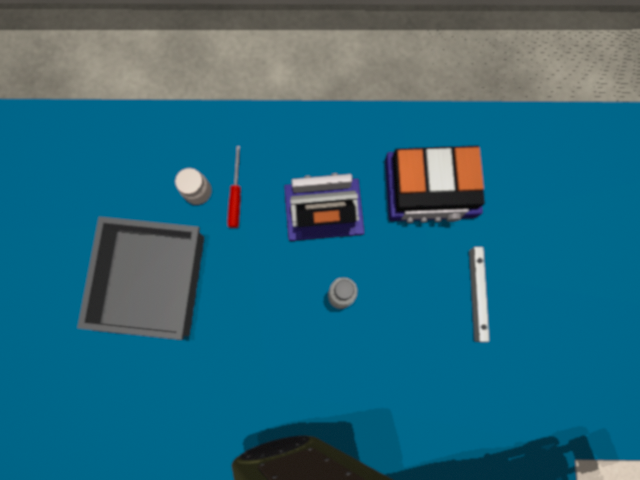

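View pics/side0.png

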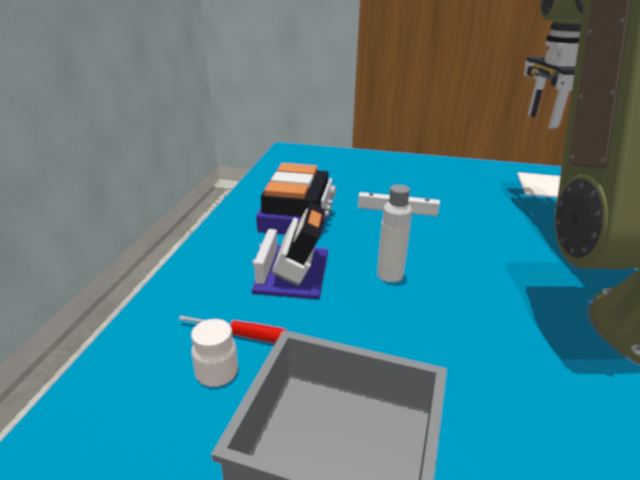

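Top view: crate at left (80–205, 217–340), jar (193,186), driver (235,190), dock plate (287–364, 177–240), can cap (344,289), instrument (388–484,147–220), rail (471–489, 247–342). The side view confirms the pack leans towards the robot, with the can standing in front of it.

Run:
```python
from h import *
d=np.load('top0.npz'); i,K,T=d['i'],d['K'],d['T']
hsv=cv2.cvtColor(i,cv2.COLOR_RGB2HSV); H,S,V=[hsv[...,k].astype(int) for k in range(3)]
def big(m,box):
    mm=np.zeros(m.shape,np.uint8); x0,y0,x1,y1=box; mm[y0:y1,x0:x1]=m[y0:y1,x0:x1]*255
    c=max(cv2.findContours(mm,cv2.RETR_EXTERNAL,cv2.CHAIN_APPROX_NONE)[0],key=cv2.contourArea); return c
def rect(name,m,box,z):
    c=big(m,box); P=np.array([onz(K,T,u,v,z)[:2] for u,v in c[:,0]],np.float32)
    r=cv2.minAreaRect(P); print(name,np.round(r[0],4),np.round(r[1],4),round(r[2],2)); return r
rect('rail',(V>140)&(S<90),(455,235,505,355),.035)
rect('crate',(S<60),(70,205,215,350),.08)
rect('purple',((H>115)&(H<140)&(S>100))|(S<90),(275,165,375,250),.012)
c=big(S<90,(320,270,365,315)); print('can bbox',cv2.boundingRect(c))
for u,v,z,n in [(344,288.5,.19,'cap'),(193,182,.08,'jar'),(326,216,.1,'packlabel')]: print(n,np.round(onz(K,T,u,v,z),4))
# dock plate front corners
for u,v in [(289,239),(363,234),(359,181),(287,185)]: print('plate',np.round(onz(K,T,u,v,.012),4))
for u,v in [(471,248),(483,247),(489,341),(476,342)]: print('railc',np.round(onz(K,T,u,v,.035),4))
for u,v in [(101,217),(202,227),(184,340),(78,328)]: print('cratec',np.round(onz(K,T,u,v,.08),4))
d2=np.load('side0.npz'); j,K2,T2=d2['i'],d2['K'],d2['T']
a=i[165:250,275:395]; b=j[190:310,245:345]; c2=j[170:290,350:450]
e=i[255:340,315:435]
s=lambda x:cv2.resize(x,(400,300),interpolation=cv2.INTER_CUBIC)
save('crop1',np.vstack([np.hstack([s(a),s(b)]),np.hstack([s(e),s(c2)])]))
for u,v,z in [(391,276,0),(399,190,.19)]: print('can side',np.round(onz(K2,T2,u,v,z),4))
```

```text
rail [ 0.4939 -0.359 ] [0.2006 0.0218] 0.55
crate [0.5174 0.347 ] [0.2235 0.2299] 84.46
purple [ 0.6886 -0.0232] [0.1459 0.1663] 5.55
can bbox (328, 278, 29, 31)
cap [ 0.4876 -0.061   0.19  ]
jar [0.7197 0.2534 0.08  ]
packlabel [ 0.6429 -0.0288  0.1   ]
plate [0.6109 0.0519 0.012 ]
plate [ 0.6233 -0.112   0.012 ]
plate [ 0.7455 -0.104   0.012 ]
plate [0.735  0.0588 0.012 ]
railc [ 0.5897 -0.3421  0.035 ]
railc [ 0.5921 -0.368   0.035 ]
railc [ 0.3937 -0.37    0.035 ]
railc [ 0.3915 -0.3429  0.035 ]
cratec [0.6423 0.4423 0.08  ]
cratec [0.6224 0.2292 0.08  ]
cratec [0.3914 0.2535 0.08  ]
cratec [0.4132 0.4683 0.08  ]
can side [ 0.4837 -0.0558  0.    ]
can side [ 0.4872 -0.0508  0.19  ]
```

View pics/crop1.png

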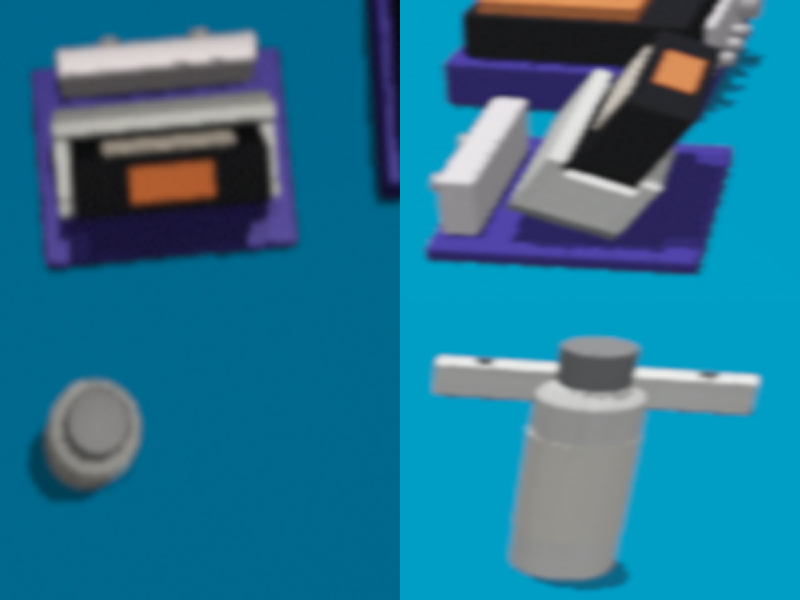

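apply_moves(deltas=[[150,2.9,3.2,1.5,0,0,0.126],[150,2.9,3.2,1.5,0,0,0.126],[150,2.9,3.2,1.5,0,0,0.126],[150,2.9,3.2,1.5,0,0,0.126],[150,2.9,3.2,1.5,0,0,0.126],[150,2.9,3.2,1.5,0,0,0.126],[150,2.9,3.2,1.5,0,0,0.126],[150,2.9,3.2,1.5,0,0,0.126],[150,2.9,3.2,1.5,0,0,0.126],[150,2.9,3.2,1.5,0,0,0.126]])

```text
time_s: 1.1
ee_pos: [0.4569, -0.2027, 0.3809]
eef_rot: [-3.141, -0.0, 1.572]
force: [0.2, -0.9, 0.5]
grip_width: 0.0386
grip_force: 0.0
```

apply_moves(deltas=[[150,0.3,3.5,0,-0.1,0,0],[150,0.3,3.5,0,-0.1,0,0],[150,0.3,3.5,0,-0.1,0,0],[150,0.3,3.5,0,-0.1,0,0],[150,0.3,3.5,0,-0.1,0,0],[150,0.3,3.5,0,-0.1,0,0],[150,0.3,3.5,0,-0.1,0,0],[150,0.3,3.5,0,0,0,0],[150,0.3,3.5,0,0,0,0],[150,0,0,0,0,0,0]])

```text
time_s: 2.1
ee_pos: [0.4832, 0.1139, 0.3793]
eef_rot: [3.141, 0.7, 1.571]
force: [-0.1, -0.7, -0.0]
grip_width: 0.0385
grip_force: 0.0
```

Run:
```python
from h import *
i,K,T,c=cam('wrist'); save('w1',i); np.savez('w1.npz',i=i,K=K,T=T); print([k for k in c],np.round(K,1).tolist(),np.round(T,3).tolist())
for p in [(.487,-.056,0),(.487,-.056,.19),(.49,-.346,.035)]: print(proj(K,T,p))
```

```text
['img', 'K', 'hand_eye'] [[340.9, 0.0, 316.2], [0.0, 340.9, 242.7], [0.0, 0.0, 1.0]] [[1.0, -0.0, 0.0, 0.483], [0.0, 0.566, 0.825, 0.272], [-0.0, -0.825, 0.566, 0.447], [0.0, 0.0, 0.0, 1.0]]
[318.83788152 123.72755471]
[319.47867968 221.26797792]
[319.41186317 247.35318885]
```

View pics/w1.png

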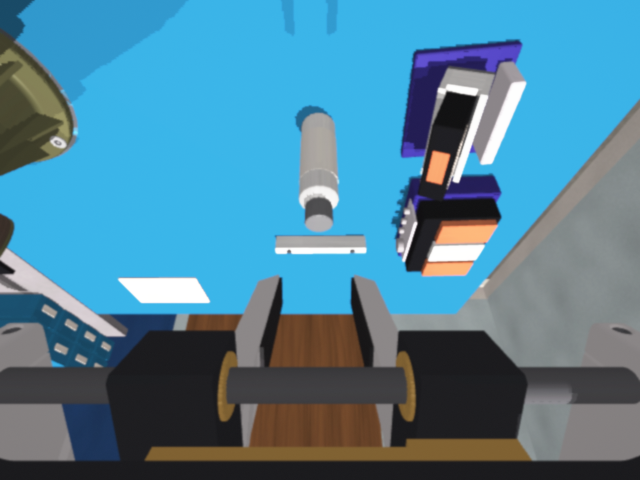

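Wrist view: the can's cap top is at (319,218), exactly on the predicted column and row, so the can is at (0.487, −0.056). The rail's near edge (row ~247) also matches the prediction.

apply_moves(deltas=[[150,0.1,-1.7,-4,0,0,0],[150,0.1,-1.7,-4,0,0,0],[150,0.1,-2,-4,0,0,0],[150,0.1,-2,-4,0,0,0],[150,0,0,-4,0,0,0],[150,0,0,-4,0,0,0],[150,0,0,-4,0,0,0],[150,0,0,-3.5,0,0,0],[150,0,0,-2.0,0,0,0],[150,0,0,-0.7,0,0,0]])

```text
time_s: 3.15
ee_pos: [0.4861, 0.0356, 0.0367]
eef_rot: [-3.141, 0.701, 1.567]
force: [0.9, -0.2, 0.5]
grip_width: 0.0387
grip_force: 0.0
```

apply_moves(deltas=[[150,0,-1.5,0,0,0,0],[150,0,-1.5,0,0,0,0],[150,0,-1.0,0,0,0,0],[150,0,-0.8,0,0,0,0],[150,0,-0.5,0,0,0,0],[150,0,-0.5,0,0,0,0],[150,0,-0.5,0,0,0,0],[150,0,-0.5,0,0,0,0]])

```text
time_s: 3.95
ee_pos: [0.4872, -0.0314, 0.0385]
eef_rot: [3.138, 0.7, 1.566]
force: [0.2, 1.9, 1.9]
grip_width: 0.0387
grip_force: 1.1
```

apply_moves(deltas=[[150,0,-0.6,-0.2,0,0,0],[150,0,-0.6,-0.1,0,0,0],[150,0,-0.7,0,0,0,0],[150,0,-0.7,0,0,0,0],[150,0,-0.7,0,0,0,0],[150,0,-0.7,0,0,0,0],[150,0,-0.7,0,0,0,0],[150,0,-0.7,0,0,0,0],[150,0,-0.7,0,0,0,0],[150,0,-0.7,0,0,0,0]])

```text
time_s: 4.95
ee_pos: [0.487, -0.0999, 0.0354]
eef_rot: [3.138, 0.7, 1.566]
force: [-0.6, 2.9, 0.6]
grip_width: 0.0386
grip_force: 2.0
```

Run:
```python
from h import *
i,K,T,c=cam('side'); a=i[150:310,300:540]
j,K,T,c=cam('top'); b=j[200:380,300:520]
save('s2',np.hstack([cv2.resize(a,(400,300)),cv2.resize(b,(400,300))]))
```

```text
(no output)
```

View pics/s2.png

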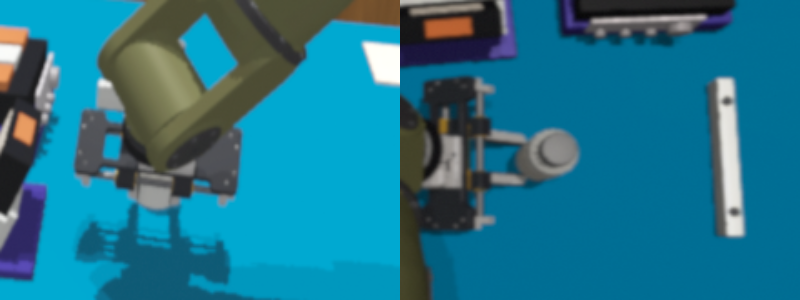

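The can stands upright in the cradle of the fingertips in the top crop (545,152), about 150 crop pixels from the rail. I'll keep pushing.

apply_moves(deltas=[[150,0,-0.8,0,0,0,0],[150,0,-0.8,0,0,0,0],[150,0,-0.8,0,0,0,0],[150,0,-0.8,0,0,0,0],[150,0,-0.8,0,0,0,0],[150,0,-0.8,0,0,0,0],[150,0,-0.8,0,0,0,0],[150,0,-0.8,0,0,0,0],[150,0,-0.8,0,0,0,0],[150,0,-0.8,0,0,0,0]])

```text
time_s: 6.05
ee_pos: [0.4871, -0.18, 0.0354]
eef_rot: [3.138, 0.7, 1.566]
force: [0.9, 2.0, -0.1]
grip_width: 0.0385
grip_force: 1.0
```

apply_moves(deltas=[[150,0,-0.8,0,0,0,0],[150,0,-0.8,0,0,0,0],[150,0,-0.8,0,0,0,0],[150,0,-0.8,0,0,0,0],[150,0,-0.8,0,0,0,0],[150,0,-0.8,0,0,0,0],[150,0,-0.8,0,0,0,0],[150,0,-0.8,0,0,0,0],[150,0,-0.7,0,0,0,0],[150,0,-0.4,0,0,0,0]])

```text
time_s: 7.05
ee_pos: [0.487, -0.255, 0.0354]
eef_rot: [3.138, 0.7, 1.565]
force: [0.5, 1.1, -0.0]
grip_width: 0.0387
grip_force: 1.0
```

apply_moves(deltas=[[150,0,-0.3,0,0,0,0],[150,0,-0.3,0,0,0,0],[150,0,-0.3,0,0,0,0]])

```text
time_s: 7.35
ee_pos: [0.4872, -0.2634, 0.0354]
eef_rot: [3.138, 0.7, 1.566]
force: [0.1, 2.9, -0.7]
grip_width: 0.0387
grip_force: 1.0
```

apply_moves(deltas=[[150,0,-0.3,0,0,0,0],[150,0,-0.3,0,0,0,0],[150,0,-0.2,0,0,0,0]])

```text
time_s: 7.65
ee_pos: [0.4871, -0.2715, 0.0354]
eef_rot: [3.138, 0.7, 1.566]
force: [-0.2, 0.7, -0.6]
grip_width: 0.0384
grip_force: 1.0
```

apply_moves(deltas=[[150,0,-0.2,0,0,0,0],[150,0,-0.2,0,0,0,0]])

```text
time_s: 7.85
ee_pos: [0.4871, -0.2754, 0.0354]
eef_rot: [3.138, 0.7, 1.566]
force: [0.2, 1.7, -0.6]
grip_width: 0.0386
grip_force: 1.0
```

apply_moves(deltas=[[150,0,-0.2,0,0,0,0]])

```text
time_s: 7.95
ee_pos: [0.4871, -0.2774, 0.0354]
eef_rot: [3.138, 0.7, 1.566]
force: [-0.4, 2.4, -0.6]
grip_width: 0.0388
grip_force: 1.0
```

apply_moves(deltas=[[150,0,-0.2,0,0,0,0]])

```text
time_s: 8.05
ee_pos: [0.4871, -0.2795, 0.0355]
eef_rot: [3.138, 0.7, 1.566]
force: [0.2, 1.5, -1.2]
grip_width: 0.0388
grip_force: 1.0
```

apply_moves(deltas=[[150,0,-0.2,0,0,0,0]])

```text
time_s: 8.15
ee_pos: [0.4871, -0.2814, 0.0354]
eef_rot: [3.138, 0.7, 1.566]
force: [0.1, 2.0, 0.4]
grip_width: 0.0386
grip_force: 1.0
```

apply_moves(deltas=[[150,0,-0.2,0,0,0,0]])

```text
time_s: 8.25
ee_pos: [0.4871, -0.2835, 0.0354]
eef_rot: [3.138, 0.7, 1.566]
force: [0.8, 0.4, -0.7]
grip_width: 0.0387
grip_force: 1.0
```

apply_moves(deltas=[[150,0,-0.2,0,0,0,0]])

```text
time_s: 8.35
ee_pos: [0.4871, -0.2854, 0.0354]
eef_rot: [3.138, 0.7, 1.566]
force: [-0.3, 5.3, 0.3]
grip_width: 0.0389
grip_force: 2.5
```

apply_moves(deltas=[[150,0,-0.1,0,0,0,0]])

```text
time_s: 8.45
ee_pos: [0.4871, -0.286, 0.0353]
eef_rot: [3.138, 0.699, 1.566]
force: [-0.7, 12.0, 2.0]
grip_width: 0.0386
grip_force: 5.2
```

Run:
```python
from h import *
i,K,T,c=cam('wrist'); a=i[60:380,180:500]
j,K,T,c=cam('top'); b=j[230:350,390:510]
save('s3',np.hstack([cv2.resize(a,(400,400)),cv2.resize(b,(400,400))]))
```

```text
(no output)
```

View pics/s3.png

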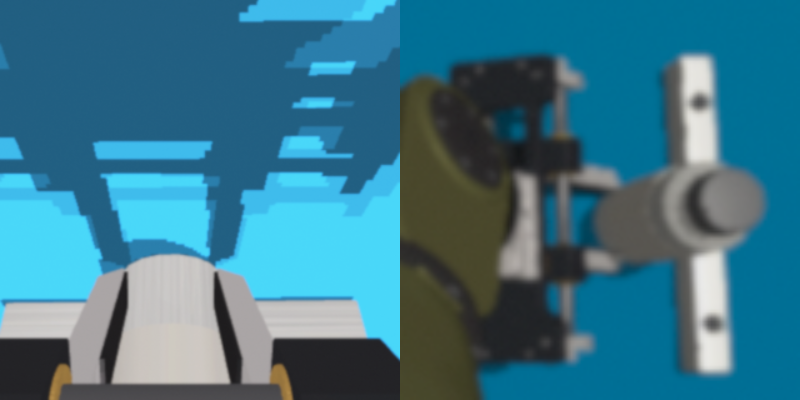

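Wrist and top crops: the can is upright in the cradle (the lean at (600–760,160–260) is only perspective), and the contact force jumped to 12 N, so it is against the rail. I'm backing off and moving to the pack.

apply_moves(deltas=[[150,0,0.5,0,0,0,0],[150,0,1.5,0,0,0,0],[150,0,3,0.5,0,0,0],[110,0,3,3,0.1,0,0],[110,0,3,3.5,0.1,0,0],[110,0,3,3.5,0.1,0,0],[110,0,3,3.5,0.1,0,0],[110,0,2,4,0.1,0,0],[110,0,2,4,0.1,0,0],[110,0,2,4,0.1,0,0]])

```text
time_s: 9.55
ee_pos: [0.4865, -0.0542, 0.2976]
eef_rot: [3.141, -0.005, 1.569]
force: [-0.0, 1.1, -1.2]
grip_width: 0.0531
grip_force: 0.0
```

apply_moves(deltas=[[90,1.5,0.5,0,0,-0.11,0.02],[90,1.5,0.5,0,0,-0.11,0.02],[90,1.5,0.5,0,0,-0.11,0.02],[90,1.5,0.5,0,0,-0.106,0.02],[90,1,0.5,-1,0,0,0],[90,1,0.5,-1,0,0,0],[90,1,0,-1,0,0,0],[90,0,0,0,0,0,0]])

```text
time_s: 10.35
ee_pos: [0.5774, -0.0256, 0.2628]
eef_rot: [2.712, 0.014, 1.645]
force: [-1.0, 1.1, 0.3]
grip_width: 0.0608
grip_force: 0.0
```

Run:
```python
from h import *
i,K,T,c=cam('wrist'); save('w4',i); np.savez('w4.npz',i=i,K=K,T=T)
d=np.load('top0.npz'); P=onz(d['K'],d['T'],326,216,.1256); print(P,proj(K,T,P),np.round(T,3).tolist())
print(ctrl.get_obs()['ee_pos'],ctrl.get_obs()['eef_rot'])
```

```text
[ 0.6369031  -0.02853574  0.1256    ] [312.94619304 241.7852058 ] [[0.907, 0.039, -0.42, 0.507], [0.073, 0.966, 0.248, 0.049], [0.416, -0.255, 0.873, 0.402], [0.0, 0.0, 0.0, 1.0]]
[ 0.57719512 -0.02578097  0.26386072] [2.71039097 0.01453843 1.64508248]
```

View pics/w4.png

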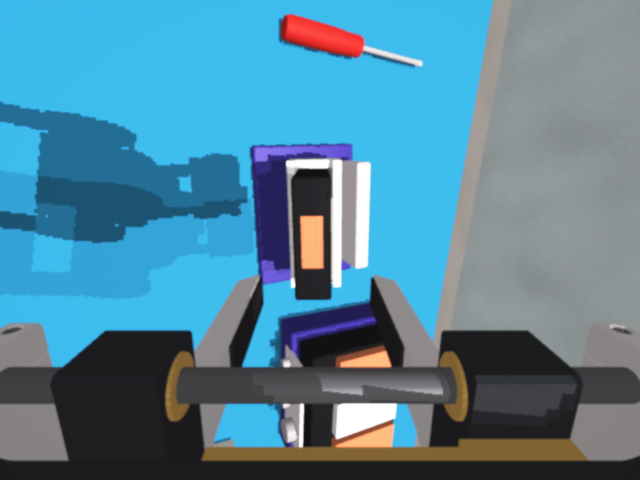

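The copper strip is centred at (312,242) against a prediction of (313,242). Next, the pack's yaw from the strip and the grasp goal.

Run:
```python
from h import *
d=np.load('w4.npz'); i,K,T=d['i'],d['K'],d['T']
hsv=cv2.cvtColor(i,cv2.COLOR_RGB2HSV); m=((hsv[...,0]<25)&(hsv[...,1]>90)).astype(np.uint8)*255
mm=0*m; mm[190:290,280:345]=m[190:290,280:345]
c=max(cv2.findContours(mm,cv2.RETR_EXTERNAL,cv2.CHAIN_APPROX_NONE)[0],key=cv2.contourArea)
n=np.array([-np.sin(.436),0,np.cos(.436)])
P=np.array([.637,-.0285,.1256]); ex=np.array([n[2],0,-n[0]]); 
L=[]
for u,v in c[:,0]:
    o,dd=ray(K,T,u,v); X=o+dd*((P-o)@n)/(dd@n); L.append([(X-P)@ex,X[1]])
L=np.array(L,np.float32); r=cv2.minAreaRect(L); print('strip in top plane',r, cv2.boundingRect(c))
# black top end mask: same for whole top
b=(i.max(2)<45).astype(np.uint8)*255; bb=0*b; bb[160:305,285:340]=b[160:305,285:340]|mm[160:305,285:340]
c=max(cv2.findContours(bb,cv2.RETR_EXTERNAL,cv2.CHAIN_APPROX_NONE)[0],key=cv2.contourArea)
L=[]
for u,v in c[:,0]:
    o,dd=ray(K,T,u,v); X=o+dd*((P-o)@n)/(dd@n); L.append([(X-P)@ex,X[1]])
print('top',cv2.minAreaRect(np.array(L,np.float32)))
psi=.075
for psi in(.06,.075,.09):
    z=np.array([np.sin(.436)*np.cos(psi),np.sin(.436)*np.sin(psi),-np.cos(.436)])
    print(psi,'TCP grasp',P+z*(.025-.006),'pre(70mm back)',P+z*(.019-.07))
    Rt=R.from_euler('z',psi)*R.from_euler('y',-.436)*R.from_euler('xyz',[np.pi,0,np.pi/2])
    print((Rt*R.from_euler('xyz',ctrl.get_obs()['eef_rot']).inv()).as_rotvec())
```

```text
strip in top plane ((-0.001235993579030037, -0.029348572716116905), (0.022829022258520126, 0.05176176130771637), 5.162164688110352) (299, 215, 26, 55)
top ((-0.0021144896745681763, -0.024177726358175278), (0.032951727509498596, 0.1209050640463829), 4.717984199523926)
0.06 TCP grasp [ 0.64500959 -0.02801885  0.10837748] pre(70mm back) [ 0.61550059 -0.02979151  0.17182886]
[ 0.0148277  -0.00381203 -0.01425099]
0.075 TCP grasp [ 0.64500147 -0.02789876  0.10837748] pre(70mm back) [ 0.61552238 -0.03011385  0.17182886]
[ 0.01485575 -0.00370068  0.00074872]
0.09 TCP grasp [ 0.64499155 -0.02777881  0.10837748] pre(70mm back) [ 0.615549   -0.03043582  0.17182886]
[ 0.01488324 -0.0035892   0.01574842]
```

apply_moves(deltas=[[90,1.2,-0.1,-3,0.015,-0.004,0.01],[90,1.2,-0.1,-3,0,0,0],[90,1.3,-0.2,-3.2,0,0,0],[90,0,0,0,0,0,0]])

```text
time_s: 10.8
ee_pos: [0.6131, -0.0301, 0.1693]
eef_rot: [2.708, -0.001, 1.655]
force: [-0.2, -0.8, 0.2]
grip_width: 0.0605
grip_force: 0.0
```

apply_moves(deltas=[[90,0.9,0,-1.5,0,0,0],[90,0.7,0,-1.5,0,0,0],[90,0.7,0.1,-1.5,0,0,0],[90,0.5,0.1,-1,0,0,0],[90,0.3,0,-0.6,0,0,0],[90,0,0,0,0,0,0]])

```text
time_s: 11.4
ee_pos: [0.6452, -0.0282, 0.1127]
eef_rot: [2.701, 0.001, 1.655]
force: [0.1, -0.1, -0.2]
grip_width: 0.0606
grip_force: 0.0
```

apply_moves(deltas=[[150,0,0,0,0,0,0],[160,0,0,0,0,0,0],[165,0,0,0,0,0,0],[170,0,0,0,0,0,0]], grip_force=8)

```text
time_s: 11.8
ee_pos: [0.6446, -0.0283, 0.1124]
eef_rot: [2.702, 0.001, 1.655]
force: [-6.1, -1.5, 0.8]
grip_width: 0.0365
grip_force: 8.0
```

apply_moves(deltas=[[200,-0.1,0,0,0,0,0],[220,0,0,0,0,0,0],[220,0,0,0,0,0,0]], grip_force=40)

```text
time_s: 12.1
ee_pos: [0.6439, -0.0283, 0.1122]
eef_rot: [2.701, 0.001, 1.655]
force: [0.1, 0.2, -4.5]
grip_width: 0.0359
grip_force: 40.0
```

apply_moves(deltas=[[220,-0.21,-0.02,0.45,0,0,0],[220,-0.21,-0.02,0.45,0,0,0],[220,-0.21,-0.02,0.45,0,0,0]])

```text
time_s: 12.4
ee_pos: [0.6377, -0.0289, 0.1265]
eef_rot: [2.701, 0.001, 1.655]
force: [-0.4, -0.7, -3.9]
grip_width: 0.0361
grip_force: 40.0
```

apply_moves(deltas=[[220,-0.42,-0.04,0.9,0,0,0],[220,-0.42,-0.04,0.9,0,0,0],[220,-0.42,-0.04,0.9,0,0,0],[220,-0.42,-0.04,0.9,0,0,0],[220,-0.42,-0.04,0.9,0,0,0],[220,-0.84,-0.08,1.8,0,0,0],[220,-0.84,-0.08,1.8,0,0,0],[220,-0.84,-0.08,1.8,0,0,0],[220,-0.84,-0.08,1.8,0,0,0],[220,-0.84,-0.08,1.8,0,0,0]])

```text
time_s: 13.4
ee_pos: [0.5741, -0.0349, 0.2621]
eef_rot: [2.701, 0.001, 1.655]
force: [0.8, 0.3, -3.7]
grip_width: 0.0355
grip_force: 40.0
```

apply_moves(deltas=[[220,-0.5,2.5,0.5,-0.004,0.0436,-0.019],[220,-0.57,4,0.5,-0.004,0.0436,-0.019],[220,-0.57,4,0,-0.004,0.0436,-0.019],[220,-0.57,4,0,-0.004,0.0436,-0.019],[220,-0.57,4,0,-0.004,0.0436,-0.019],[220,-0.57,4,0,-0.004,0.0436,-0.019],[220,-0.57,4,0,-0.004,0.0436,-0.019],[220,-0.57,4,0,-0.004,0.0436,-0.019],[220,-0.57,4,0,-0.004,0.0436,-0.019],[220,-0.57,3.5,0,-0.004,0.0436,-0.019]])

```text
time_s: 14.4
ee_pos: [0.5178, 0.347, 0.2716]
eef_rot: [3.137, 0.045, 1.471]
force: [0.2, -0.5, -3.6]
grip_width: 0.0354
grip_force: 40.0
```

Run:
```python
from h import *
i,K,T,c=cam('side'); j,K,T,c=cam('top')
save('s5',np.hstack([cv2.resize(i,(400,300)),cv2.resize(j,(400,300))]))
print(ctrl.get_obs()['ee_pos'],ctrl.get_obs()['eef_rot'])
```

```text
[0.51743496 0.34858941 0.27046852] [3.13799311 0.04449243 1.4744569 ]
```

View pics/s5.png

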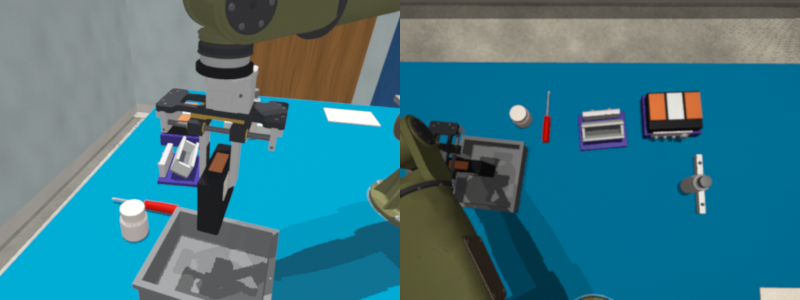

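The pack hangs over the crate ((215,190) left half), the dock is empty, and the can stands at the rail ((697,182) right half). Lowering it now.

apply_moves(deltas=[[220,0,0,-2,0.04,0,0],[220,0,0,-3,0,0,0],[220,0,0,-3,0,0,0],[220,0,0,-3,0,0,0],[220,0,0,-2.5,0,0,0],[220,0,0,-1.5,0,0,0],[220,0,0,-0.8,0,0,0],[220,0,0,-0.4,0,0,0],[220,0,0,0,0,0,0]])

```text
time_s: 15.4
ee_pos: [0.5188, 0.3451, 0.1095]
eef_rot: [3.139, 0.004, 1.472]
force: [-0.1, -0.4, -4.0]
grip_width: 0.0359
grip_force: 40.0
```

apply_moves(deltas=[[220,0,0,-0.5,0,0,0],[220,0,0,-0.4,0,0,0],[220,0,0,-0.3,0,0,0]])

```text
time_s: 15.7
ee_pos: [0.5185, 0.3451, 0.0968]
eef_rot: [3.14, 0.005, 1.472]
force: [0.3, 0.1, -4.8]
grip_width: 0.0358
grip_force: 40.0
```

apply_moves(deltas=[[220,0,0,-0.3,0,0,0],[220,0,0,-0.2,0,0,0]])

```text
time_s: 15.9
ee_pos: [0.5184, 0.3451, 0.0916]
eef_rot: [3.14, 0.005, 1.472]
force: [0.4, 0.8, -4.0]
grip_width: 0.0358
grip_force: 40.0
```

apply_moves(deltas=[[220,0,0,-0.1,0,0,0],[150,0,0,0,0,0,0],[135,0,0,0,0,0,0],[110,0,0,0,0,0,0],[90,0,0,0,0,0,0],[90,0,0,0,0,0,0]])

```text
time_s: 16.5
ee_pos: [0.5186, 0.3451, 0.091]
eef_rot: [3.14, 0.005, 1.472]
force: [-0.4, 0.3, -1.2]
grip_width: 0.0604
grip_force: 0.0
```

apply_moves(deltas=[[90,0,0,1,0,0,0],[90,0,0,2,0,0,0],[90,0,0,3,0,0,0],[90,0,0,4,0,0,0],[90,0,0,4,0,0,0],[90,0,0,4,0,0,0],[90,-0.5,-3,2,0,0,0],[90,-1,-4,0,0,0,0],[90,-1,-4,0,0,0,0],[90,-1,-4,0,0,0,0]])

```text
time_s: 17.5
ee_pos: [0.4827, 0.1937, 0.2918]
eef_rot: [3.139, 0.005, 1.472]
force: [-0.1, -0.6, -0.1]
grip_width: 0.0612
grip_force: 0.0
```

Run:
```python
from h import *
i,K,T,c=cam('side'); j,K,T,c=cam('top')
save('s6',np.hstack([cv2.resize(i,(400,300)),cv2.resize(j,(400,300))]))
```

```text
(no output)
```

View pics/s6.png

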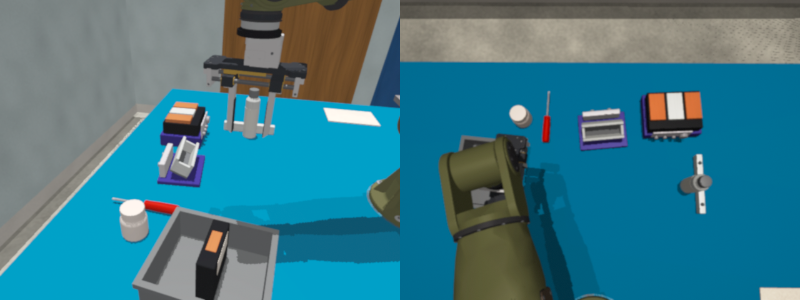

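The pack stands in the crate ((212,262) left half), the can is upright at the rail ((252,115)), and the bystanders are undisturbed. Handing in.

```bash
python3 -c "
from station import ctrl
print(ctrl.hand_in())"
```

```text
the job is handed in; nothing more can be done
None
```

The can stands upright against the stop rail, the failed pack is in the reject crate, and the instrument, jar and screwdriver look undisturbed in the final pictures; I handed the job in at about 17.6 s, and no verdict came back.

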